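Seat the valve lever behind the splash guard with the bent rod

TASK

Take the bent rod from its cradle, reach over the splash guard with it and use its hanging leg to slide the valve lever behind the guard to the left, fully home against its stop; keep it pressed there with about 6 N for a good second so that the seal seats, never with more than 12 N. Touch the lever only with the rod and lean on neither guard nor valve. Leave the lever home, hang the rod back in its cradle as it was, let go, and leave the beaker, the brown bottle and the tube opener where they stand.

Things in the scene. Friction and masses are not known exactly. Their poses are not given: they have to be found in the camera images.
- rod: Loose bent steel rod, 120 g, hanging level in the cradle. Origin: centre of its grey handle block, 70 (x) x 16 (y) x 26 (z) mm, flat sides. From it an 8 mm round bar runs along +x and bends straight down (-z) at x = 100; this leg ends at z = -115. A straight tail of the same bar runs back to x = -89. Centre of mass near (8, 0, -5). z is up, x points away from the robot within 0.35 rad
- rod_tip (a point): Lower end of the rod's leg, on the leg's axis (rod frame: 100, 0, -115 mm)
- cradle: Fixed aluminium cradle, origin on the worktop under its middle. Foot 165 x 80 x 8 mm; posts 8 mm thick at x = -62 and +62, each with a V fork open at the top (faces 35 deg from vertical, mouth 36 mm wide at z = 154, 46 over all). The rod hangs in both Vs along the cradle's x, handle centre over the origin at z = 135 mm, leg in front (+x) of the front post; within 20 mm lengthwise will do
- valve: Fixed white slide valve, origin on the worktop under the middle of its track; x points away from the robot (within 0.3 rad), y to the left. Base 70 (x) x 200 (y) x 22 mm high; behind it an upright manifold 120 mm high, front face at x = 35, with hose barbs on top to z = 152 and a round gauge sticking out to x = 25 at y 34 to 76, z 64 to 106 mm
- lever_nominal (a point): Point on the valve (valve frame 0, -20, 74 mm; axes as the valve's): nominal middle of the lever's top at joint value 0. The lever is a black upright block 24 (x) x 14 (y) mm on a foot 26 x 18 x 12 high. It really stands at this point + (joint value + e) along y; e, the setting of the clamped plate under lever and stop, is unknown, -4 to +4 mm, and is not measured
- stop_nominal (a point): Point on the valve (valve frame 0, 35, 40 mm): nominal middle of the top of the steel stop (30 x 12 mm, 14 high), which is shifted by the same e as the lever. Lever and stop stand on a plate whose top is at z = 26 mm; the space right (-y) of the lever is free down to this plate
- guard: Fixed clear splash guard with an aluminium frame, part of the valve: origin on the worktop at x = -50 mm, y = 0 of the valve; 8 mm thick, 220 mm wide along y, 140 mm high. The pocket between it and the manifold is about 80 mm wide. Only light brushing (below 6 N) is allowed
- lever (a joint): Travel of the lever along the valve's +y (to the left), m: 0 right end, 0.040 fully home against its stop (home means above 0.038); starts between 0 and 0.012. It slides with about 2 N of friction and stays where it is left; the stop is hard
- beaker: Bystander: loose clear plastic beaker, 65 mm diameter, 77 mm high, origin under its centre
- amber_bottle: Bystander: loose brown bottle with black cap, 55 mm diameter, 112 mm high, origin under its centre
- tube_opener: Bystander: loose flat orange tube opener, 22 x 71 x 8 mm, origin under its centre

How it is judged:
By the outcome, as a careful person would: the job done as asked, in the order asked, and still so for the second after the job is handed in, with the robot touching nothing.
It also fails if it takes over 69 s, if anything falls off the work surface, if the arm or the gripper's body presses on something with over 40 N, if the wrist force passes 120 N, or if a joint passes its speed limit or range.

ROBOT

A 6-joint arm with a two-finger parallel gripper is mounted at the origin on a cart in front of the work surface, level with it; the furniture and walls round the work are solid. World frame = base frame: x ahead of the robot, y to its left, z up, the work surface at z = 0. Lengths are in m, angles in degrees, forces in N, time in s.
With the tool pointing down it reaches from about 0.425 to 0.95 m from the base axis. Payload 3.5 kg.
Tool frame: the origin (TCP) lies between the finger pads; the fingertips stand bot.tips_ahead ahead of it and the grasp point (between the pads) lies 11 mm behind it (bot.tips_ahead is the distance from the TCP to the fingertips, in m); z points along the fingers, y is the line along which they close (so a half turn about z gives the same grasp; the last joint's range is limited). The gripper opens to 85 mm and grips with 20 to 120 N. Pads are 22 mm wide; open, the fingers measure 114 mm over their backs; the gripper's body (76 mm by 85 mm) begins 54 mm behind the grasp point. The pads swing forward as they close: fully open they stand 13 mm farther back than shut.
Start: joints at [55.348, 16.404, 90.338, -0, 73.258, -8.594], TCP at [0.296, 0.606, 0.239] pointing down, gripper open.
Joint ranges: [-158.93, 158.93], [-51.34, 127.21], [12.03, 142.37], [-87.48, 267.48], [13.55, 161.25], [-162.69, 162.69]. Speed limits (degrees/s): [159.86, 159.86, 180, 180, 180, 180].

INTERFACE

Orientations are given as [roll, pitch, yaw] about the fixed x, y, z axes, in that order (R = Rz(yaw) Ry(pitch) Rx(roll)).
In Python, from station import bot gives the robot as it stands.
- The arm moves only by the tool apply_moves, never from a script. Its argument "moves" is a list of rows, each a list of 7 numbers: the shift along the tool's x, y, z in cm, then the turn, a rotation vector about the tool's x, y, z in rad, then the closure in counts, from 0 (fully open) to 255 (shut). In form: [[dx, dy, dz, rx, ry, rz, claw], ...]. A call has 1 to 20 rows; each row shifts and turns the commanded pose from where the row before left it, along the tool's axes as they then stand; what a row does not reach is not made up. A row lasts 1/12 s, in which the tool goes at most 41.7 mm and 7.16 degrees, less where a joint would pass 70% of its speed; a pose out of reach is approached as far as the arm can. A call is refused whole if a number of a shift passes 4.17 or a number of a turn 0.125, either way. A call with a gripper value outside its range is refused whole. The fingers move at their own pace and stop on an object; the grip force is fixed at half the most. Time passes only in rows, so rows that do not move let the fingers close. It gives the time, the measured TCP pose, the force, the opening and the grip force at its end, in the units of the state.
- bot.sense(): the state, without advancing time (a new reading comes with each control period).
- bot.get_image(name): name is "side" or "top" or "wrist"; returns a dict with "pixels" (420x560x3 uint8, red, green, blue), "fx", "fy", "cx", "cy" (pixels), "k1" (the pictures are not rectified: a ray, as slopes to the right and down, at radius r is drawn at 1 + k1 r^2 times it, then the intrinsics apply), "position" and "orientation" of the camera in the world. Camera axes: x right, y up, looking along -z (the intrinsics and any distortion apply to the point x, -y, -z); pixel columns grow to the right and rows downward; lengths in m; the calibration is good to about 2 mm. A picture is of the moment at which its call begins. There is no depth.
- bot.sign_off(): hands the job in; it is judged then, once.
Trained networks look in the newest picture that a camera, given by its name, has taken for a name from the list of things; names that differ only in an ending like _2 or _b are one class to them, and where a whole thing is asked for, a point or a joint stands for the part that bears it (a point fixed in the world has none). Each returns a list of dicts, best first, with "p" (0 to 1); they miss things now and then, are a little off and sometimes report something else, mostly with a low value. They report only what shows in the picture. A call takes as long as a camera call.
- bot.search_frame(camera, label): "location" ([x, y, z] in m, in world coordinates, good to about 4 mm: the middle of the surface that is visible of it).
- bot.place_of(camera, label): "location" ([x, y, z] in m, in world coordinates, good to about 4 mm: a listed point, or the origin of a listed thing).
The state is a dict: "time": time; "joint_pos": joint angles; "joint_velocities": joint speeds; "joint_efforts": joint torques, N m; "tcp_pos": TCP position; "tool_rot": TCP orientation; "force": force on the tool from outside, world axes, zero at the start; "ft_torque": the same for the moment, N m; "finger_gap": opening from 0.0 (shut) to 1.0 (fully open); "finger_force": force on a finger pad.
Only numpy, scipy, OpenCV 4.12 (cv2) and the standard library are available. Lean on these libraries where they do the work, as an engineer would, in place of code of your own. Each camera call takes 0.05 s, during which the arm holds its last target. There are 200 camera calls.

## Working session

There is one attempt and no reset: what is moved stays moved. The work goes in short steps, Python scripts to look and compute and a tool call to move; the robot and the scene stay as the last step left them, time stands still between calls to the robot, and variables do not carry over. Pictures are saved under pics/ and viewed, at most 10 in all, crops included, and the job is handed in when it is done.

Besides the shell and the picture viewer there is one more tool, called after "Emit:" by a JSON object that holds its "method" and its "body", one argument or row to a line. apply_moves: Moves the arm, as the interface text tells. Its arguments: {"type":"object","properties":{"moves":{"type":"array","items":{"type":"array","items":{"type":"number"}}}},"required":["moves"]}

```bash
ls; mkdir -p pics
python3 - <<'E'
from station import bot
import cv2
s=bot.sense()
for k in s: print(k,s[k])
print(bot.tips_ahead)
for c in ["side","top"]:
    im=bot.get_image(c)
    cv2.imwrite(f"pics/{c}0.png",im["pixels"][:,:,::-1])
    print(c,{k:im[k] for k in im if k!="pixels"})
    for l in ["rod","rod_tip","cradle","valve","lever_nominal","stop_nominal","guard","beaker","amber_bottle","tube_opener"]:
        try:
            r=bot.place_of(c,l); print(l,[( [round(float(v),4) for v in q["location"]],round(q["p"],2)) for q in r[:3]])
        except Exception as e: print(l,e)
    for l in ["rod","cradle","lever","guard","rod_tip","stop_nominal"]:
        try:
            r=bot.search_frame(c,l); print("SF",l,[( [round(float(v),4) for v in q["location"]],round(q["p"],2)) for q in r[:2]])
        except Exception as e: print(l,e)
E
```

```text
pics
time 0.0
joint_pos [ 5.53477474e+01  1.64552556e+01  9.04234811e+01 -3.51872647e-04
  7.32580990e+01 -8.59363486e+00]
joint_velocities [-0.00365066 -0.05288056 -0.09192687 -0.01131551 -0.10975793  0.06980995]
joint_efforts [-3.11603198e-04 -4.05990529e+01 -2.92619294e+01 -1.41745472e-04
  5.91144111e-03  7.72647098e-06]
tcp_pos [0.29611891 0.60586509 0.23791967]
tool_rot [-1.79864650e+02 -2.01137886e-02  1.53941460e+02]
force [-0.08192117 -0.85458721 -0.65223047]
ft_torque [-0.02962043  0.02297531  0.04421913]
finger_force 0.0
finger_gap 1.0011914538726507
0.008
side {'fx': 386.93838351719927, 'fy': 386.93838351719927, 'cx': 277.74567815546266, 'cy': 215.74937172439058, 'k1': 0.022191722169908605, 'position': array([ 0.21759444, -0.4812673 ,  0.62744608]), 'orientation': array([ 52.73613259,  -0.62800588, -29.60892601])}
rod [([0.4584, 0.3471, 0.1336], 0.72)]
rod_tip [([0.5607, 0.3453, 0.0203], 0.57), ([0.7204, 0.2146, -0.0022], 0.24)]
cradle [([0.4598, 0.3553, 0.0013], 0.94), ([0.5607, 0.3485, 0.021], 0.38)]
valve [([0.6519, -0.093, -0.0003], 0.77), ([0.3813, -0.1103, 0.0016], 
[... 930 characters left out ...]
.86)]
valve [([0.6593, -0.0913, -0.0006], 0.74), ([0.4602, 0.3506, 0.136], 0.54)]
lever_nominal [([0.6585, -0.1135, 0.075], 0.73)]
stop_nominal [([0.6508, -0.0586, 0.0356], 0.74)]
guard [([0.6042, -0.1015, 0.0024], 0.63)]
beaker [([0.4495, 0.0463, 0.0058], 0.55)]
amber_bottle [([0.7159, 0.2194, 0.0001], 0.83)]
tube_opener [([0.3819, -0.1101, 0.0025], 0.72), ([0.715, 0.2185, 0.0047], 0.29)]
SF rod [([0.4666, 0.3512, 0.1386], 0.93), ([0.6514, -0.1, 0.0708], 0.69)]
SF cradle [([0.4549, 0.3374, 0.0057], 0.69), ([0.6734, -0.0806, 0.0727], 0.35)]
SF lever []
SF guard [([0.6055, -0.0953, 0.0903], 0.55)]
SF rod_tip [([0.464, 0.3488, 0.1387], 0.71)]
SF stop_nominal [([0.6719, -0.0862, 0.0675], 0.96)]
```

View pics/side0.png

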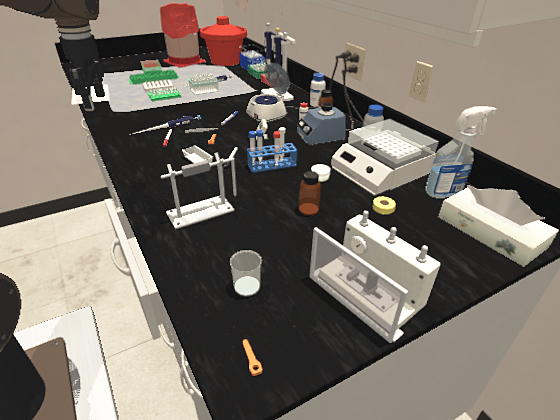

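View pics/top0.png

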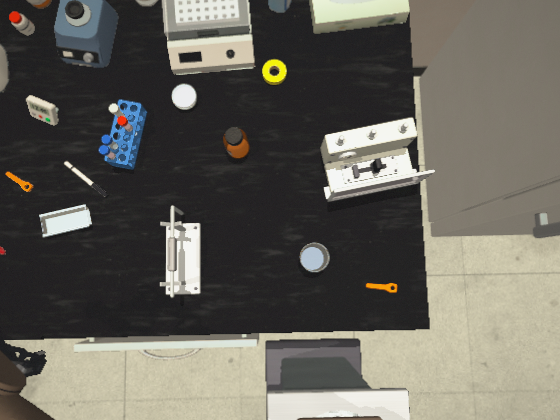

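```bash
cat > h.py <<'E'
import numpy as np, cv2
from scipy.spatial.transform import Rotation as R
def proj(im,P):
    P=np.atleast_2d(P); M=R.from_euler('xyz',im["orientation"],degrees=True).as_matrix()
    q=(P-im["position"])@M; a=q[:,0]/-q[:,2]; b=-q[:,1]/-q[:,2]
    f=1+im["k1"]*(a*a+b*b)
    return np.c_[im["cx"]+im["fx"]*a*f, im["cy"]+im["fy"]*b*f]
def box(x0,x1,y0,y1,z0,z1):
    c=[np.array([x,y,z])/1000 for x in(x0,x1) for y in(y0,y1) for z in(z0,z1)]
    return [(c[i],c[j]) for i in range(8) for j in range(i+1,8) if bin(i^j).count('1')==1]
def seg(*pts): 
    p=[np.array(q)/1000 for q in pts]; return list(zip(p[:-1],p[1:]))
VALVE=box(-35,35,-100,100,0,22)+box(-54,-46,-110,110,0,140)+seg((35,-100,22),(35,-100,120),(35,100,120),(35,100,22))+box(-15,15,29,41,26,40)
CRADLE=box(-82.5,82.5,-40,40,0,8)+seg((-62,-23,154),(-62,-18,154),(-62,0,128),(-62,18,154),(-62,23,154))+seg((62,-23,154),(62,-18,154),(62,0,128),(62,18,154),(62,23,154))
ROD=box(-35,35,-8,8,-13,13)+seg((-89,0,0),(100,0,0),(100,0,-115))
def pose(x,y,z,yaw): return R.from_euler('z',yaw).as_matrix(),np.array([x,y,z])
def draw(img,im,segs,ps,x0,y0,s,col):
    M,t=ps
    for a,b in segs:
        p=[(proj(im,M@np.array(v)+t)[0]-[x0,y0]+.5)*s for v in(a,b)]
        cv2.line(img,tuple(np.int32(p[0])),tuple(np.int32(p[1])),col,1,cv2.LINE_AA)
def crop(im,x0,y0,w,h,s):
    return cv2.resize(im["pixels"][y0:y0+h,x0:x0+w,::-1],None,fx=s,fy=s,interpolation=cv2.INTER_CUBIC)
E
cat > ov.py <<'E'
from station import bot
from h import *
import sys
v=eval(sys.argv[1]); c=eval(sys.argv[2]); r=eval(sys.argv[3]); n=sys.argv[4]
T=bot.get_image("top"); S=bot.get_image("side")
out=np.zeros((600,800,3),np.uint8)
for im,(x0,y0,w,h),s,(ox,oy),L in [(T,(305,105,133,100),3,(0,0),[(VALVE,v)]),(S,(300,205,133,132),3,(400,0),[(VALVE,v)]),
   (T,(150,200,80,100),2.5,(0,350),[(CRADLE,c),(ROD,r)]),(S,(155,140,100,100),2.5,(200,350),[(CRADLE,c),(ROD,r)])]:
    a=crop(im,x0,y0,w,h,s); d=a.copy()
    for k,(m,p) in enumerate(L): draw(d,im,m,pose(*p),x0,y0,s,[(0,0,255),(0,200,0)][k])
    hh,ww=d.shape[:2]; out[oy:oy+hh,ox:ox+ww]=d[:600-oy,:800-ox]
a=crop(S,325,230,85,70,3.5);out[400:400+200,500:500+297]=a[:200,:297]
cv2.imwrite(f"pics/{n}.png",out)
E
python3 ov.py "(.655,-.093,0,.15)" "(.460,.350,0,0)" "(.460,.350,.135,0)" ov0
```

```text
(no output)
```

View pics/ov0.png

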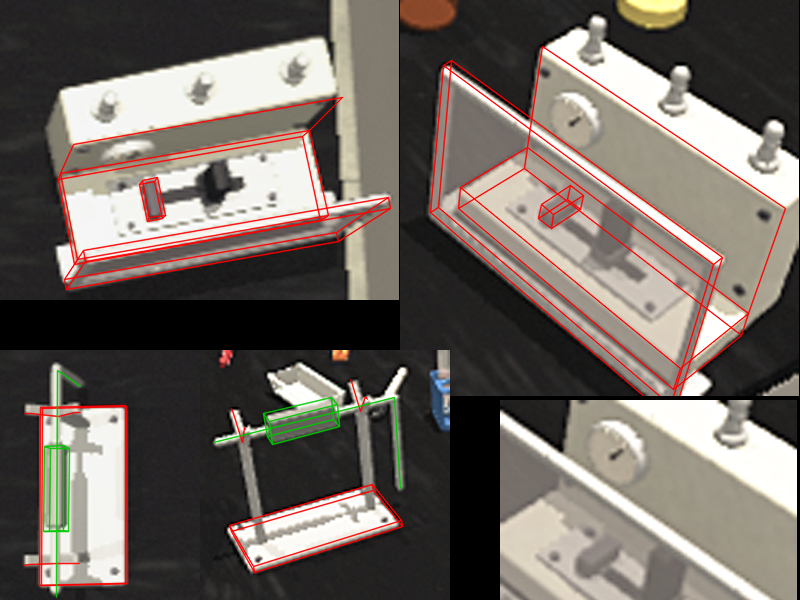

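```bash
cat > plan.py <<'E'
from station import bot
import sys, numpy as np
from scipy.spatial.transform import Rotation as R
# usage: x y z yaw(deg): rotate first (rotvec in tool), then shift in the turned tool frame
x,y,z,yaw=map(float,sys.argv[1:5])
s=bot.sense(); A=R.from_euler('xyz',s["tool_rot"],degrees=True); B=R.from_euler('xyz',[180,0,yaw],degrees=True)
print("rot",(A.inv()*B).as_rotvec().round(4),"shift cm",(100*B.inv().apply(np.array([x,y,z])-s["tcp_pos"])).round(2), s["tcp_pos"].round(4),s["tool_rot"].round(2),s["time"])
E
python3 plan.py .482 .350 .23 180
```

```text
rot [ 0.     -0.     -0.4548] shift cm [-18.55 -25.64   0.93] [0.2965 0.6064 0.2393] [180.    -0.   153.94] 1.8
```

Emit:
{"method": "apply_moves", "body": {
  "moves": [
    [0,0,0,0,0,-0.091,0],
    [0,0,0,0,0,-0.091,0],
    [0,0,0,0,0,-0.091,0],
    [0,0,0,0,0,-0.091,0],
    [0,0,0,0,0,-0.091,0],
    [-1.4,-2,0.08,0,0,0,0],
    [-1.4,-2,0.08,0,0,0,0],
    [-1.4,-2,0.08,0,0,0,0],
    [-1.4,-2,0.08,0,0,0,0],
    [-1.4,-2,0.08,0,0,0,0],
    [-1.4,-2,0.08,0,0,0,0],
    [-1.4,-2,0.08,0,0,0,0],
    [-1.4,-2,0.08,0,0,0,0],
    [-1.4,-2,0.08,0,0,0,0],
    [-1.4,-2,0.08,0,0,0,0],
    [-1.4,-2,0.08,0,0,0,0],
    [-1.4,-2,0.08,0,0,0,0],
    [-1.4,-1.6,0,0,0,0,0],
    [0,0,0,0,0,0,0],
    [0,0,0,0,0,0,0]
  ]
}}

```text
time: 3.47
tcp_pos: [0.479, 0.3498, 0.2298]
tool_rot: [180.0, -0.0, 179.9]
force: [-0.3, -0.6, -0.0]
finger_gap: 1.0
finger_force: 0.0
```

```bash
python3 plan.py .482 .350 .23 180
python3 - <<'E'
from station import bot
from h import *
W=bot.get_image("wrist"); T=bot.get_image("top")
for im,c in((W,"wrist"),(T,"top")):
    for l in ["rod","rod_tip","cradle"]:
        print(c,l,[(np.round(q["location"],4),round(q["p"],2)) for q in bot.place_of(c,l)[:2]])
d=W["pixels"][:,:,::-1].copy()
draw(d,W,CRADLE,pose(.46,.35,0,0),0,0,1,(0,0,255)); draw(d,W,ROD,pose(.46,.35,.135,0),0,0,1,(0,255,0))
cv2.imwrite("pics/w1.png",d)
E
```

```text
rot [ 0.0004 -0.0002 -0.002 ] shift cm [-0.3   0.02 -0.02] [0.479  0.3498 0.2298] [ 1.7998e+02 -1.0000e-02  1.7989e+02] 3.4667
wrist rod [(array([0.4599, 0.346 , 0.135 ]), 0.64)]
wrist rod_tip []
wrist cradle [(array([0.4631, 0.3519, 0.003 ]), 0.77)]
top rod []
top rod_tip [(array([0.5586, 0.3469, 0.0194]), 0.59)]
top cradle [(array([ 0.4617,  0.3466, -0.0007]), 0.82)]
```

View pics/w1.png

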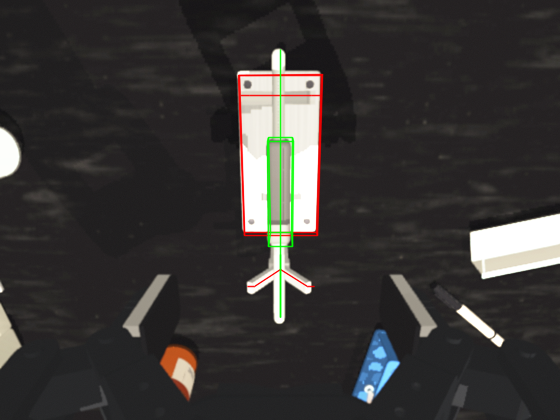

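Emit:
{"method": "apply_moves", "body": {
  "moves": [
    [-0.3,-0.08,1,0,0,0,0],
    [0,0,1.2,0,0,0,0],
    [0,0,1.2,0,0,0,0],
    [0,0,1.2,0,0,0,0],
    [0,0,1.2,0,0,0,0],
    [0,0,1.2,0,0,0,0],
    [0,0,1.2,0,0,0,0],
    [0,0,1.2,0,0,0,0],
    [0,0,1.0,0,0,0,0],
    [0,0,0.5,0,0,0,0],
    [0,0,0,0,0,0,80],
    [0,0,0,0,0,0,140],
    [0,0,0,0,0,0,255],
    [0,0,0,0,0,0,255],
    [0,0,0,0,0,0,255],
    [0,0,0,0,0,0,255],
    [0,0,0,0,0,0,255],
    [0,0,0,0,0,0,255]
  ]
}}

```text
time: 5.37
tcp_pos: [0.482, 0.3493, 0.1215]
tool_rot: [-180.0, 0.1, -180.0]
force: [0.1, -3.6, 3.1]
finger_gap: 0.174
finger_force: 59.9
```

Emit:
{"method": "apply_moves", "body": {
  "moves": [
    [0,0,-0.3,0,0,0,255],
    [0,0,-0.6,0,0,0,255],
    [0,0,-1,0,0,0,255],
    [0,0,-1.2,0,0,0,255],
    [0,0,-1.2,0,0,0,255],
    [0,0,-1.2,0,0,0,255],
    [0,0,-1.2,0,0,0,255],
    [0,0,-1.2,0,0,0,255],
    [0,0,-1.2,0,0,0,255],
    [0,0,-1.2,0,0,0,255],
    [0,0,-1.2,0,0,0,255],
    [0,0,-1.2,0,0,0,255],
    [0,0,-1.2,0,0,0,255],
    [0,0,-1,0,0,0,255],
    [0,0,-0.3,0,0,0,255],
    [0,0,0,0,0,0,255],
    [0,0,0,0,0,0,255],
    [0,0,0,0,0,0,255]
  ]
}}

```text
time: 6.87
tcp_pos: [0.4811, 0.3494, 0.2716]
tool_rot: [-179.9, -0.1, -180.0]
force: [0.3, -0.3, -0.7]
finger_gap: 0.183
finger_force: 59.6
```

Run:
```python
from station import bot
from h import *
s=bot.sense(); print(s["tcp_pos"],s["tool_rot"],s["force"],s["ft_torque"],s["finger_gap"])
W=bot.get_image("wrist"); T=bot.get_image("top"); S=bot.get_image("side")
for c in("wrist","top","side"):
    for l in ["rod","rod_tip","lever_nominal","stop_nominal","valve","guard"]:
        print(c,l,[(np.round(q["location"],4),round(q["p"],2)) for q in bot.place_of(c,l)[:2]])
t=s["tcp_pos"]; p=pose(t[0]-.022,t[1],t[2]+.0135,0)
out=np.zeros((600,800,3),np.uint8)
for im,(x0,y0,w,h),k,(ox,oy) in ((W,(100,0,400,420),1,(0,0)),(T,(100,130,160,180),2.4,(400,0)),(S,(140,50,160,180),2.,(0,420))):
    if oy: x0,y0,w,h,k,ox,oy=130,50,200,130,2,400,340
    d=crop(im,x0,y0,w,h,k); draw(d,im,ROD,p,x0,y0,k,(0,255,0)); d=d[:600-oy,:800-ox]; out[oy:oy+d.shape[0],ox:ox+d.shape[1]]=d
cv2.imwrite("pics/l1.png",out)
```

```text
[0.48109106 0.34940531 0.27158833] [-1.79949777e+02 -1.03260526e-01 -1.79989447e+02] [ 0.3160251  -0.33728929 -0.70149955] [ 0.01752066  0.02816233 -0.00757796] 0.18312288931662776
wrist rod [(array([0.4599, 0.3481, 0.2818]), 0.6)]
wrist rod_tip []
wrist lever_nominal []
wrist stop_nominal []
wrist valve []
wrist guard []
top rod []
top rod_tip []
top lever_nominal [(array([ 0.6589, -0.1147,  0.0744]), 0.9)]
top stop_nominal [(array([ 0.6469, -0.0562,  0.036 ]), 0.93)]
top valve [(array([ 0.6528, -0.0904,  0.0021]), 0.94), (array([0.4565, 0.3506, 0.2866]), 0.19)]
top guard [(array([ 0.6069, -0.1   ,  0.0019]), 0.55)]
side rod [(array([0.4612, 0.3506, 0.2874]), 0.75)]
side rod_tip [(array([0.5573, 0.3456, 0.1701]), 0.81)]
side lever_nominal [(array([ 0.6571, -0.1113,  0.0723]), 0.57), (array([ 6.524e-01, -9.310e-02, -3.000e-04]), 0.49)]
side stop_nominal [(array([ 0.6426, -0.0594,  0.0434]), 0.64), (array([ 3.825e-01, -1.102e-01, -2.000e-04]), 0.43)]
side valve [(array([ 0.6539, -0.0978, -0.001 ]), 0.72), (array([ 0.6558, -0.1108,  0.0722]), 0.26)]
side guard [(array([ 0.6037, -0.1053, -0.0008]), 0.7)]
```

View pics/l1.png

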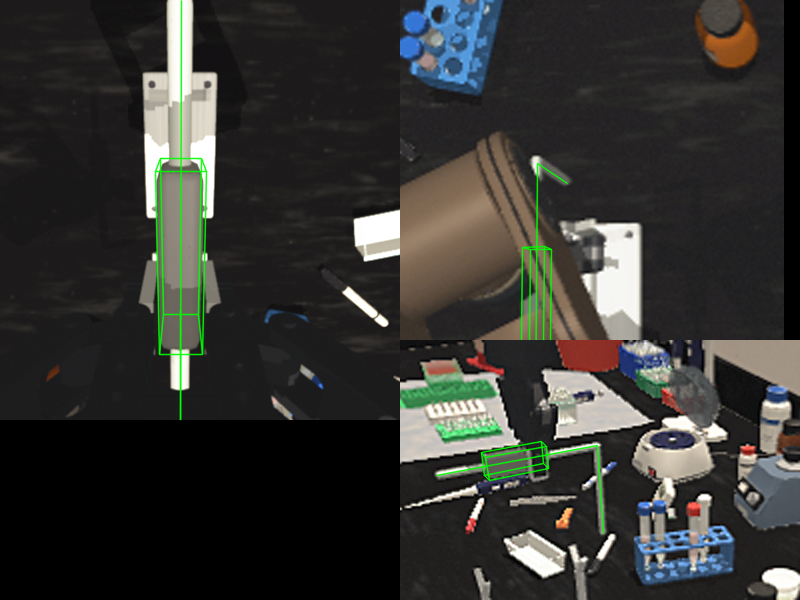

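```bash
python3 plan.py .5846 -.1492 .272 188.6
```

```text
rot [ 0.      0.     -0.1499] shift cm [ -2.73 -50.86   0.07] [0.4815 0.3496 0.2727] [ 180.      0.   -179.99] 7.9167
```

Emit:
{"method": "apply_moves", "body": {
  "moves": [
    [0,0,0,0,0,-0.05,255],
    [0,-1,0,0,0,-0.05,255],
    [0,-2,0,0,0,-0.05,255],
    [-0.2,-2.9,0,0,0,0,255],
    [-0.2,-2.9,0,0,0,0,255],
    [-0.2,-2.9,0,0,0,0,255],
    [-0.2,-2.9,0,0,0,0,255],
    [-0.2,-2.9,0,0,0,0,255],
    [-0.2,-2.9,0,0,0,0,255],
    [-0.2,-2.9,0,0,0,0,255],
    [-0.2,-2.9,0,0,0,0,255],
    [-0.2,-2.9,0,0,0,0,255],
    [-0.2,-2.9,0,0,0,0,255],
    [-0.2,-2.9,0,0,0,0,255],
    [-0.2,-2.9,0,0,0,0,255],
    [-0.2,-2.9,0,0,0,0,255],
    [-0.2,-2.9,0,0,0,0,255],
    [0,-2.9,0,0,0,0,255],
    [0,-2.9,0,0,0,0,255],
    [0,-1.4,0,0,0,0,255]
  ]
}}

```text
time: 9.58
tcp_pos: [0.5834, -0.1518, 0.2727]
tool_rot: [-179.9, 0.0, -171.5]
force: [-0.0, -0.4, -0.8]
finger_gap: 0.181
finger_force: 59.5
```

```bash
python3 plan.py .5846 -.1492 .1445 188.6
```

```text
rot [-0.0012  0.     -0.0023] shift cm [-0.15  0.24 12.82] [ 0.5834 -0.1518  0.2727] [-179.93    0.   -171.53] 9.5833
```

Emit:
{"method": "apply_moves", "body": {
  "moves": [
    [-0.15,0.24,0.5,0,0,0,255],
    [0,0,1,0,0,0,255],
    [0,0,1,0,0,0,255],
    [0,0,1,0,0,0,255],
    [0,0,1,0,0,0,255],
    [0,0,1,0,0,0,255],
    [0,0,1,0,0,0,255],
    [0,0,1,0,0,0,255],
    [0,0,1,0,0,0,255],
    [0,0,1,0,0,0,255],
    [0,0,1,0,0,0,255],
    [0,0,1,0,0,0,255],
    [0,0,1,0,0,0,255],
    [0,0,0.3,0,0,0,255],
    [0,0,0,0,0,0,255]
  ]
}}

```text
time: 10.83
tcp_pos: [0.5836, -0.1458, 0.1431]
tool_rot: [179.9, -0.1, -171.4]
force: [-0.6, 0.4, -0.8]
finger_gap: 0.181
finger_force: 59.5
```

```bash
cat > look.py <<'E'
from station import bot
from h import *
import sys
s=bot.sense(); print(s["tcp_pos"],s["tool_rot"],s["force"],s["ft_torque"])
T=bot.get_image("top"); S=bot.get_image("side")
t=s["tcp_pos"]; a=np.radians(s["tool_rot"][2]+180); p=pose(t[0]-.022*np.cos(a),t[1]-.022*np.sin(a),t[2]+.0135,a)
out=np.zeros((600,800,3),np.uint8)
for im,(x0,y0,w,h),k,(ox,oy) in ((T,(305,105,133,100),3,(0,0)),(S,(290,190,133,150),3,(400,0)),(T,(305,105,133,100),3,(0,300))):
    d=crop(im,x0,y0,w,h,k)
    if oy==0: draw(d,im,ROD,p,x0,y0,k,(0,255,0)); draw(d,im,VALVE,pose(.655,-.093,0,.15),x0,y0,k,(0,0,255))
    d=d[:600-oy,:800-ox]; out[oy:oy+d.shape[0],ox:ox+d.shape[1]]=d
d=crop(S,330,225,100,38,4)[:150,:400]; out[450:450+d.shape[0],400:400+d.shape[1]]=d
cv2.imwrite(f"pics/{sys.argv[1]}.png",out)
E
python3 look.py v1
```

```text
[ 0.58361789 -0.14583724  0.1431155 ] [ 1.79919065e+02 -1.29968678e-01 -1.71399961e+02] [-0.57209812  0.44425905 -0.84539044] [-0.02730893 -0.05629594  0.0406534 ]
```

View pics/v1.png

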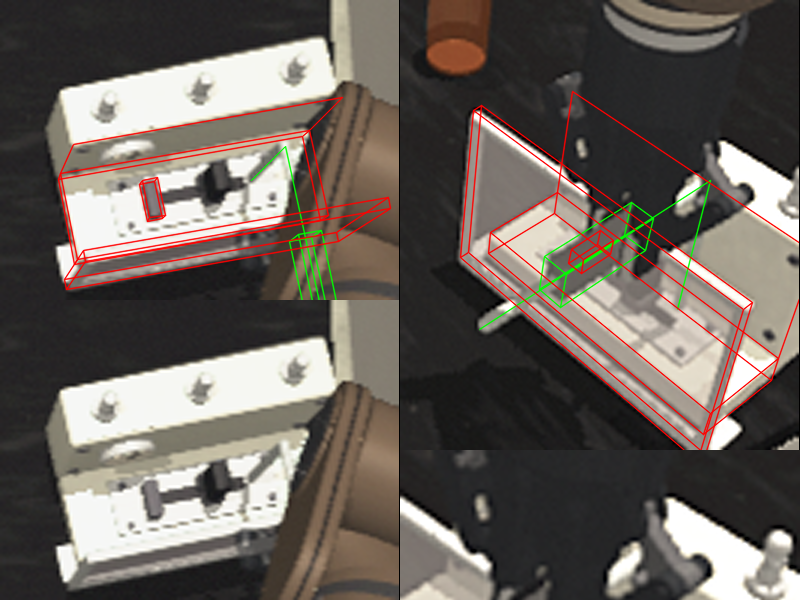

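Emit:
{"method": "apply_moves", "body": {
  "moves": [
    [0,0,0,0,0,0,255],
    [0,0,0,0,0,0,255],
    [0,0,0,0,0,0,255],
    [0,0,0,0,0,0,255],
    [0,0,0,0,0,0,255]
  ]
}}

```text
time: 11.35
tcp_pos: [0.5845, -0.1461, 0.145]
tool_rot: [-180.0, 0.0, -171.4]
force: [-0.0, 0.2, -0.3]
finger_gap: 0.173
finger_force: 59.5
```

Emit:
{"method": "apply_moves", "body": {
  "moves": [
    [0,0.1,0,0,0,0,255],
    [0,0.2,0,0,0,0,255],
    [0,0.2,0,0,0,0,255],
    [0,0.2,0,0,0,0,255],
    [0,0.2,0,0,0,0,255],
    [0,0.2,0,0,0,0,255],
    [0,0.2,0,0,0,0,255],
    [0,0.2,0,0,0,0,255],
    [0,0.2,0,0,0,0,255],
    [0,0.2,0,0,0,0,255],
    [0,0.2,0,0,0,0,255],
    [0,0.2,0,0,0,0,255],
    [0,0.2,0,0,0,0,255],
    [0,0.2,0,0,0,0,255],
    [0,0.2,0,0,0,0,255]
  ]
}}

```text
time: 12.6
tcp_pos: [0.5799, -0.1175, 0.1448]
tool_rot: [-180.0, -0.0, -171.4]
force: [-0.4, -2.7, 0.0]
finger_gap: 0.178
finger_force: 59.5
```

Emit:
{"method": "apply_moves", "body": {
  "moves": [
    [0,0.2,0,0,0,0,255],
    [0,0.2,0,0,0,0,255],
    [0,0.2,0,0,0,0,255],
    [0,0.2,0,0,0,0,255],
    [0,0.2,0,0,0,0,255],
    [0,0.2,0,0,0,0,255],
    [0,0.1,0,0,0,0,255]
  ]
}}

```text
time: 13.18
tcp_pos: [0.578, -0.1042, 0.1448]
tool_rot: [180.0, -0.0, -171.4]
force: [-0.7, -2.2, -0.8]
finger_gap: 0.181
finger_force: 59.5
```

Emit:
{"method": "apply_moves", "body": {
  "moves": [
    [0,0.05,0,0,0,0,255],
    [0,0.05,0,0,0,0,255],
    [0,0.05,0,0,0,0,255],
    [0,0.05,0,0,0,0,255]
  ]
}}

```text
time: 13.52
tcp_pos: [0.5778, -0.1026, 0.1447]
tool_rot: [-180.0, -0.0, -171.4]
force: [-0.9, -1.7, -0.6]
finger_gap: 0.181
finger_force: 59.5
```

Emit:
{"method": "apply_moves", "body": {
  "moves": [
    [0,0.05,0,0,0,0,255],
    [0,0.05,0,0,0,0,255],
    [0,0.05,0,0,0,0,255]
  ]
}}

```text
time: 13.77
tcp_pos: [0.5776, -0.1011, 0.1447]
tool_rot: [-180.0, -0.0, -171.4]
force: [-1.5, -2.4, -1.0]
finger_gap: 0.181
finger_force: 59.5
```

Emit:
{"method": "apply_moves", "body": {
  "moves": [
    [0,0.05,0,0,0,0,255],
    [0,0.05,0,0,0,0,255],
    [0,0,0,0,0,0,255]
  ]
}}

```text
time: 14.02
tcp_pos: [0.5774, -0.1, 0.1447]
tool_rot: [180.0, 0.0, -171.4]
force: [-0.3, -2.9, 0.1]
finger_gap: 0.177
finger_force: 59.5
```

Emit:
{"method": "apply_moves", "body": {
  "moves": [
    [0,0.05,0,0,0,0,255],
    [0,0.05,0,0,0,0,255],
    [0,0,0,0,0,0,255]
  ]
}}

```text
time: 14.27
tcp_pos: [0.5773, -0.099, 0.1447]
tool_rot: [180.0, 0.0, -171.4]
force: [-1.1, -1.7, -0.7]
finger_gap: 0.175
finger_force: 59.5
```

Emit:
{"method": "apply_moves", "body": {
  "moves": [
    [0,0.05,0,0,0,0,255],
    [0,0.05,0,0,0,0,255],
    [0,0,0,0,0,0,255]
  ]
}}

```text
time: 14.52
tcp_pos: [0.5771, -0.098, 0.1447]
tool_rot: [180.0, -0.0, -171.4]
force: [-1.0, -2.5, -0.3]
finger_gap: 0.179
finger_force: 59.5
```

Emit:
{"method": "apply_moves", "body": {
  "moves": [
    [0,0.05,0,0,0,0,255],
    [0,0.05,0,0,0,0,255],
    [0,0,0,0,0,0,255]
  ]
}}

```text
time: 14.77
tcp_pos: [0.5769, -0.097, 0.1447]
tool_rot: [180.0, -0.0, -171.4]
force: [-0.2, -2.0, -0.2]
finger_gap: 0.18
finger_force: 59.5
```

Emit:
{"method": "apply_moves", "body": {
  "moves": [
    [0,0.05,0,0,0,0,255],
    [0,0.05,0,0,0,0,255],
    [0,0,0,0,0,0,255]
  ]
}}

```text
time: 15.02
tcp_pos: [0.5768, -0.0961, 0.1447]
tool_rot: [-180.0, -0.0, -171.4]
force: [-1.2, -2.3, -0.5]
finger_gap: 0.183
finger_force: 59.5
```

Emit:
{"method": "apply_moves", "body": {
  "moves": [
    [0,0.05,0,0,0,0,255],
    [0,0.05,0,0,0,0,255],
    [0,0,0,0,0,0,255]
  ]
}}

```text
time: 15.27
tcp_pos: [0.5767, -0.0956, 0.1448]
tool_rot: [-179.9, 0.0, -171.4]
force: [-0.6, -3.7, 0.0]
finger_gap: 0.178
finger_force: 59.6
```

Emit:
{"method": "apply_moves", "body": {
  "moves": [
    [0,0.05,0,0,0,0,255],
    [0,0.05,0,0,0,0,255],
    [0,0,0,0,0,0,255]
  ]
}}

```text
time: 15.52
tcp_pos: [0.5767, -0.095, 0.1448]
tool_rot: [-179.9, 0.0, -171.4]
force: [0.2, -5.5, -1.2]
finger_gap: 0.182
finger_force: 59.8
```

Emit:
{"method": "apply_moves", "body": {
  "moves": [
    [0,0.03,0,0,0,0,255],
    [0,0,0,0,0,0,255],
    [0,0,0,0,0,0,255]
  ]
}}

```text
time: 15.77
tcp_pos: [0.5767, -0.0949, 0.1448]
tool_rot: [-179.9, 0.0, -171.4]
force: [0.2, -5.7, -1.1]
finger_gap: 0.183
finger_force: 59.8
```

Emit:
{"method": "apply_moves", "body": {
  "moves": [
    [0,0,0,0,0,0,255],
    [0,0,0,0,0,0,255]
  ]
}}

```text
time: 15.93
tcp_pos: [0.5767, -0.0949, 0.1448]
tool_rot: [-179.9, 0.0, -171.4]
force: [-0.7, -5.8, -1.2]
finger_gap: 0.179
finger_force: 59.8
```

Emit:
{"method": "apply_moves", "body": {
  "moves": [
    [0,0,0,0,0,0,255],
    [0,0,0,0,0,0,255]
  ]
}}

```text
time: 16.1
tcp_pos: [0.5767, -0.0949, 0.1449]
tool_rot: [-179.9, 0.0, -171.4]
force: [-1.1, -6.0, -1.1]
finger_gap: 0.178
finger_force: 59.8
```

Emit:
{"method": "apply_moves", "body": {
  "moves": [
    [0,0,0,0,0,0,255],
    [0,0,0,0,0,0,255],
    [0,0,0,0,0,0,255],
    [0,0,0,0,0,0,255],
    [0,0,0,0,0,0,255],
    [0,0,0,0,0,0,255],
    [0,0,0,0,0,0,255],
    [0,0,0,0,0,0,255],
    [0,0,0,0,0,0,255],
    [0,0,0,0,0,0,255],
    [0,0,0,0,0,0,255],
    [0,0,0,0,0,0,255],
    [0,0,0,0,0,0,255],
    [0,0,0,0,0,0,255],
    [0,0,0,0,0,0,255],
    [0,0,0,0,0,0,255]
  ]
}}

```text
time: 17.43
tcp_pos: [0.5767, -0.0949, 0.1448]
tool_rot: [-179.9, 0.0, -171.4]
force: [-0.8, -6.0, -0.7]
finger_gap: 0.182
finger_force: 59.8
```

```bash
python3 look.py v2
```

```text
[ 0.57666475 -0.09492012  0.14484759] [-1.79867757e+02  2.10007673e-02 -1.71428461e+02] [-0.75304973 -5.97276646 -0.72670613] [-1.46289197  0.08520335 -0.4585797 ]
```

View pics/v2.png

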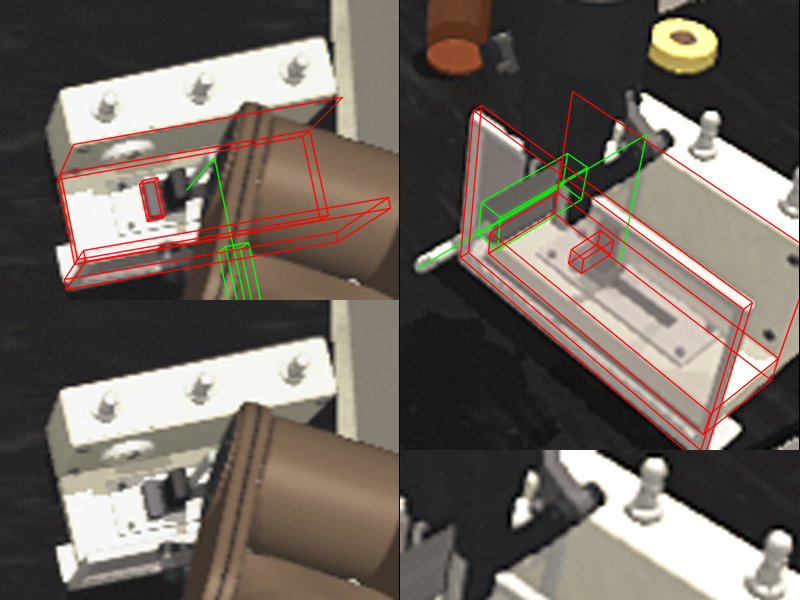

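Emit:
{"method": "apply_moves", "body": {
  "moves": [
    [0,-0.1,0,0,0,0,255],
    [0,-0.2,0,0,0,0,255],
    [0,-0.4,0,0,0,0,255],
    [0,-0.6,0,0,0,0,255],
    [0,-0.6,0,0,0,0,255],
    [0,-0.4,0,0,0,0,255],
    [0,0,-0.5,0,0,0,255],
    [0,0,-1,0,0,0,255],
    [0,0,-1,0,0,0,255],
    [0,0,-1,0,0,0,255],
    [0,0,-1,0,0,0,255],
    [0,0,-1,0,0,0,255],
    [0,0,-1,0,0,0,255],
    [0,0,-1,0,0,0,255],
    [0,0,-1,0,0,0,255],
    [0,0,-1,0,0,0,255],
    [0,0,-1,0,0,0,255],
    [0,0,-1,0,0,0,255],
    [0,0,-1,0,0,0,255],
    [0,0,-0.3,0,0,0,255]
  ]
}}

```text
time: 19.2
tcp_pos: [0.5807, -0.1169, 0.2753]
tool_rot: [-179.9, 0.2, -171.4]
force: [0.5, 0.1, -0.1]
finger_gap: 0.176
finger_force: 59.5
```

```bash
python3 plan.py .482 .3493 .272 180
```

```text
rot [-0.0014  0.003   0.1502] shift cm [ 9.87 46.62  0.33] [ 0.5807 -0.1169  0.2753] [-1.7991e+02  1.7000e-01 -1.7139e+02] 19.2
```

Emit:
{"method": "apply_moves", "body": {
  "moves": [
    [0,0,0,0,0,0.05,255],
    [0,0,0,0,0,0.05,255],
    [0,0,0,0,0,0.05,255],
    [0.6,2.8,0,0,0,0,255],
    [0.6,2.8,0,0,0,0,255],
    [0.6,2.8,0,0,0,0,255],
    [0.6,2.8,0,0,0,0,255],
    [0.6,2.8,0,0,0,0,255],
    [0.6,2.8,0,0,0,0,255],
    [0.6,2.8,0,0,0,0,255],
    [0.6,2.8,0,0,0,0,255],
    [0.6,2.8,0,0,0,0,255],
    [0.6,2.8,0,0,0,0,255],
    [0.6,2.8,0,0,0,0,255],
    [0.6,2.8,0,0,0,0,255],
    [0.6,2.8,0,0,0,0,255],
    [0.6,2.8,0,0,0,0,255],
    [0.6,2.8,0,0,0,0,255],
    [0.6,2.8,0,0,0,0,255],
    [0.27,1.8,0,0,0,0,255]
  ]
}}

```text
time: 20.87
tcp_pos: [0.48, 0.3516, 0.2725]
tool_rot: [180.0, -0.0, -179.9]
force: [0.2, -0.6, 0.2]
finger_gap: 0.177
finger_force: 59.5
```

Emit:
{"method": "apply_moves", "body": {
  "moves": [
    [0,0,0,0,0,0,255],
    [0,0,0,0,0,0,255],
    [0,0,0,0,0,0,255],
    [0,0,0,0,0,0,255],
    [0,0,0,0,0,0,255]
  ]
}}

```text
time: 21.28
tcp_pos: [0.4815, 0.3483, 0.2727]
tool_rot: [-180.0, -0.0, 179.9]
force: [-0.7, -0.7, -1.7]
finger_gap: 0.178
finger_force: 59.5
```

```bash
python3 plan.py .482 .3493 .1235 180
python3 - <<'E'
from station import bot
from h import *
s=bot.sense()
W=bot.get_image("wrist"); T=bot.get_image("top"); S=bot.get_image("side")
for c,l in(("wrist","rod"),("side","rod"),("side","rod_tip"),("top","lever_nominal")):
    print(c,l,[(np.round(q["location"],4),round(q["p"],2)) for q in bot.place_of(c,l)[:2]])
t=s["tcp_pos"]; a=np.radians(s["tool_rot"][2]+180);p=pose(t[0]-.022*np.cos(a),t[1]-.022*np.sin(a),t[2]+.0135,a)
out=np.zeros((600,800,3),np.uint8)
for im,(x0,y0,w,h),k,(ox,oy) in ((W,(100,0,400,420),1,(0,0)),(T,(305,105,133,100),3,(400,0)),(S,(130,50,200,130),2,(400,300))):
    d=crop(im,x0,y0,w,h,k); draw(d,im,ROD,p,x0,y0,k,(0,255,0)); d=d[:600-oy,:800-ox]; out[oy:oy+d.shape[0],ox:ox+d.shape[1]]=d
cv2.imwrite("pics/l2.png",out)
E
```

```text
rot [-0.0002 -0.     -0.0013] shift cm [-0.05  0.1  14.92] [0.4815 0.3483 0.2727] [-179.99   -0.    179.93] 21.2833
wrist rod [(array([0.4606, 0.3491, 0.2845]), 0.96)]
side rod [(array([0.4621, 0.348 , 0.2905]), 0.9)]
side rod_tip [(array([0.5584, 0.3499, 0.1712]), 0.63), (array([0.4621, 0.3456, 0.2865]), 0.32)]
top lever_nominal [(array([ 0.6575, -0.1134,  0.0744]), 0.63)]
```

View pics/l2.png

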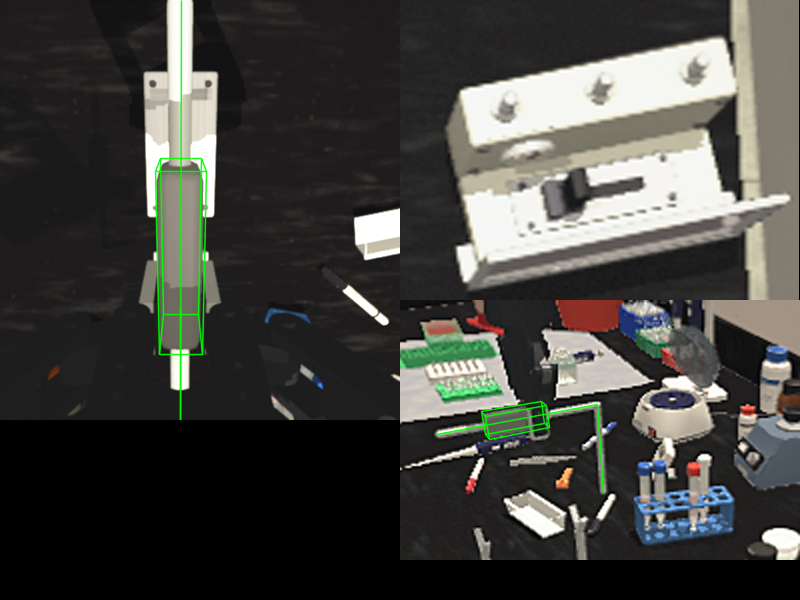

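Emit:
{"method": "apply_moves", "body": {
  "moves": [
    [-0.05,0.04,0.5,0,0,0,255],
    [0,0,1,0,0,0,255],
    [0,0,1.2,0,0,0,255],
    [0,0,1.2,0,0,0,255],
    [0,0,1.2,0,0,0,255],
    [0,0,1.2,0,0,0,255],
    [0,0,1.2,0,0,0,255],
    [0,0,1.2,0,0,0,255],
    [0,0,1.2,0,0,0,255],
    [0,0,1.2,0,0,0,255],
    [0,0,1,0,0,0,255],
    [0,0,1,0,0,0,255],
    [0,0,0.8,0,0,0,255],
    [0,0,0.6,0,0,0,255],
    [0,0,0.3,0,0,0,255],
    [0,0,0.2,0,0,0,255],
    [0,0,0,0,0,0,255],
    [0,0,0,0,0,0,255],
    [0,0,0,0,0,0,255]
  ]
}}

```text
time: 23.22
tcp_pos: [0.482, 0.35, 0.1234]
tool_rot: [180.0, 0.1, -180.0]
force: [0.6, 0.7, -0.8]
finger_gap: 0.178
finger_force: 59.7
```

Emit:
{"method": "apply_moves", "body": {
  "moves": [
    [0,-0.05,0.05,0,0,0,255],
    [0,-0.05,0.05,0,0,0,255],
    [0,0,0.03,0,0,0,255],
    [0,0,0,0,0,0,255],
    [0,0,0,0,0,0,255]
  ]
}}

```text
time: 23.63
tcp_pos: [0.4819, 0.349, 0.1219]
tool_rot: [180.0, 0.1, -180.0]
force: [-0.3, 0.3, 0.2]
finger_gap: 0.174
finger_force: 59.8
```

Emit:
{"method": "apply_moves", "body": {
  "moves": [
    [0,0,0.04,0,0,0,255],
    [0,0,0.04,0,0,0,255],
    [0,0,0,0,0,0,255],
    [0,0,0,0,0,0,255]
  ]
}}

```text
time: 23.97
tcp_pos: [0.482, 0.3492, 0.1216]
tool_rot: [179.9, 0.1, -180.0]
force: [-0.8, 1.0, 5.2]
finger_gap: 0.18
finger_force: 60.2
```

Emit:
{"method": "apply_moves", "body": {
  "moves": [
    [0,0,0,0,0,0,200],
    [0,0,0,0,0,0,170],
    [0,0,0,0,0,0,120],
    [0,0,0,0,0,0,60],
    [0,0,0,0,0,0,0],
    [0,0,0,0,0,0,0],
    [0,0,0,0,0,0,0],
    [0,0,0,0,0,0,0],
    [0,0,0,0,0,0,0],
    [0,0,-0.3,0,0,0,0],
    [0,0,-0.6,0,0,0,0],
    [0,0,-1,0,0,0,0],
    [0,0,-1.5,0,0,0,0],
    [0,0,-1.5,0,0,0,0],
    [0,0,-1.5,0,0,0,0],
    [0,0,-1.5,0,0,0,0],
    [0,0,-1.5,0,0,0,0],
    [0,0,-1.5,0,0,0,0],
    [0,0,0,0,0,0,0],
    [0,0,0,0,0,0,0]
  ]
}}

```text
time: 25.63
tcp_pos: [0.4823, 0.3491, 0.2316]
tool_rot: [179.9, 0.2, -180.0]
force: [-0.7, -0.7, -1.8]
finger_gap: 1.001
finger_force: 0.0
```

Run:
```python
from station import bot
from h import *
W=bot.get_image("wrist"); T=bot.get_image("top"); S=bot.get_image("side")
for c,l in(("wrist","rod"),("side","rod"),("side","rod_tip"),("side","amber_bottle"),("top","amber_bottle"),("top","beaker"),("top","tube_opener")):
    print(c,l,[(np.round(q["location"],4),round(q["p"],2)) for q in bot.place_of(c,l)[:2]])
p=pose(.46,.349,.135,0)
out=np.zeros((600,800,3),np.uint8)
for im,(x0,y0,w,h),k,(ox,oy) in ((W,(100,0,400,420),1,(0,0)),(T,(230,105,210,200),1.9,(400,0)),(S,(150,130,120,110),2.,(400,380)),(S,(150,130,120,85),2.,(0,430))):
    d=crop(im,x0,y0,w,h,k)
    if ox: draw(d,im,ROD,p,x0,y0,k,(0,255,0))
    d=d[:600-oy,:800-ox]; out[oy:oy+d.shape[0],ox:ox+d.shape[1]]=d
cv2.imwrite("pics/l3.png",out)
```

```text
wrist rod []
side rod [(array([0.462 , 0.3495, 0.1355]), 0.9)]
side rod_tip [(array([0.5612, 0.3484, 0.0206]), 0.6)]
side amber_bottle [(array([ 3.804e-01, -1.072e-01, -3.000e-04]), 0.71), (array([ 0.7175,  0.2131, -0.0023]), 0.69)]
top amber_bottle [(array([0.7114, 0.2157, 0.0054]), 0.7), (array([ 0.6051, -0.0999,  0.0008]), 0.35)]
top beaker []
top tube_opener [(array([ 0.3815, -0.1079,  0.0007]), 0.44)]
```

View pics/l3.png

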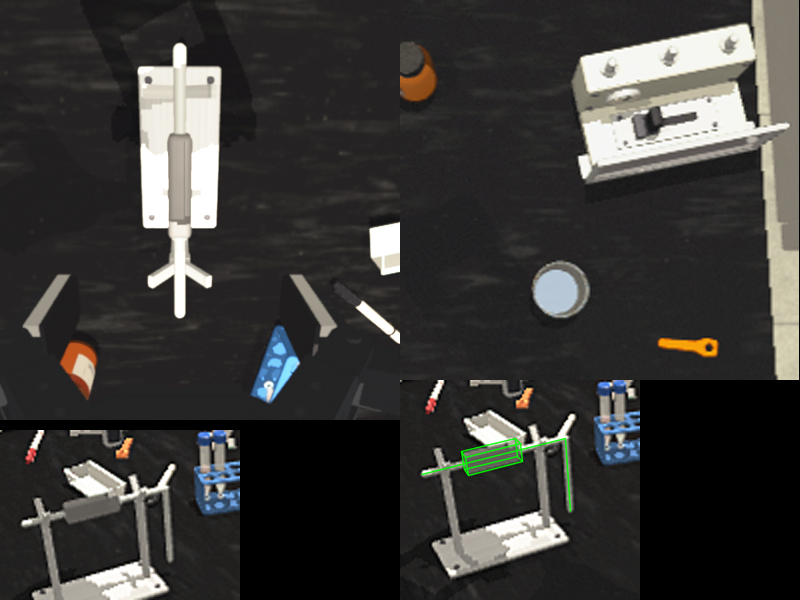

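The rod hangs in both forks as before, the lever sits against its stop, and the beaker, bottle and opener have not moved. The gripper is open and clear of everything.

```bash
python3 -c "
from station import bot
print(bot.sign_off())"
```

```text
the job is handed in; nothing more can be done
None
```

The job is done and handed in at about 26 s: the lever is home against its stop after about 6 N for roughly 1.7 s (highest reading 6.0 N), the rod hangs back in its cradle, and the beaker, bottle and opener stand where they did.

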